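# Set up the tubes and open the cleaner jug

## Task

Get ready to measure out gym cleaner: stand the short tube in pocket 1 of the filling rack (the end pocket with one dot), then the tall tube in pocket 2, each upright and right down on the pocket's floor. Then press the jug's safety cap down, turn it anticlockwise until it comes free, lift it off and finish still holding it in the gripper, level and straight above the jug's neck, about 8 cm higher than it sat. Leave everything else on the table where it is.

Things in the scene. Friction and masses are not known exactly. Their poses are not given: they have to be found in the camera images.
- short_tube_center (a point): short empty measuring tube of white plastic, standing on the table: straight round, 26 mm across, 80 mm tall, about 40 g; the origin is on its axis half-way up (40 mm above its foot), z up
- tall_tube_center (a point): tall empty measuring tube, same plastic and 26 mm across, but 110 mm tall; the origin is on its axis half-way up (55 mm above its foot), z up
- pocket1 (a point): end pocket (one black dot) of the fixed light-wood filling rack, a block 74 x 236 mm, 45 mm high, with three round pockets in a row along its y axis, 76 mm apart. Origin at the centre of the pocket's mouth on the block's top face; z up, y along the row (pocket 2 lies 76 mm towards -y). Pocket 30 mm across, 40 mm deep, flat floor, 3 mm chamfer
- pocket2 (a point): pocket 2 (middle, two black dots on the rack), same size, origin and axes as pocket 1. Pocket 3 (three dots), 76 mm further towards -y, is taken by another short tube
- neck (a point): top of the neck of the white half-litre jug of cleaner (90 mm across; its shoulder, where the pressed cap stops, is 21 mm below this point), strapped to a bracket screwed to the table so that it cannot move. Origin on the jug's axis, 140 mm above the table, z up; hidden inside the cap while the cap is on
- cap_center (a point): the jug's push-and-turn safety cap: round, grey, ribbed, 50 mm across, 40 mm tall, 40 g, its upper 17 mm solid; grip it at any angle round its side. Origin on its axis half-way up, z up; closed, it is 8 mm above the neck point (cap top 168 mm above the table). Closed, it cannot be lifted or turned. Kept pressed down, it turns anticlockwise seen from above; turned 60 degrees it lifts straight off
- plunger (a joint): spring under the cap: 0 when closed, grows as the cap is pressed (m). Pressing takes 6 N to start, 10.5 N at the stop at 0.009. The cap turns when pressed 0.006 to 0.009; past the first 35 degrees it need not be pressed. It comes off at 48 to 72 degrees of turn; hard stop at 74. At most -0.004 with the cap off
- spare_tube_center (a point): white plastic tube like the short one (26 mm across, 80 mm tall, origin half-way up), already standing in pocket 3; stays there
- chalk: loose cube of cue chalk, 24 mm, origin under its centre; bystander
- ball_center (a point): white billiard ball, 57 mm across, resting on a small black ring; origin at its centre; bystander
- dumbbell: small 1 kg dumbbell lying on the table, 180 mm long along its y axis, heads 60 mm across; bystander
- glue: small blue closed bottle, 48 mm across, 100 mm tall; bystander
- mug: white mug, 80 mm across, 95 mm tall; bystander
- wax_tin: flat round tin, 76 mm across, 50 mm tall; bystander
- screwdriver: screwdriver lying on the table; bystander
Mind the look-alikes: they are no part of the job. Leave any orange or yellow look-alike of the part that bears neck alone.

How it is judged:
By the outcome, as a careful person would: the job done as asked, in the order asked, and still so for the second after the job is handed in, while the arm keeps its last pose, push and grip.
It also fails if it takes over 72 s, if anything falls off the work surface, if the arm or the gripper's body presses on something with over 40 N, if the wrist force passes 120 N, or if a joint passes its speed limit or range.

## Robot

A 6-joint arm with a two-finger parallel gripper is mounted at the origin on the work surface. World frame = base frame: x ahead of the robot, y to its left, z up, the work surface at z = 0. Lengths are in m, angles in rad, forces in N, time in s.
With the tool pointing down it reaches from about 0.4 to 0.825 m from the base axis. Payload 7 kg.
Tool frame: the origin (TCP) lies between the finger pads; the fingertips stand 14 mm ahead of it and the grasp point (between the pads) lies 5 mm behind it (ctrl.tips_ahead is the distance from the TCP to the fingertips, in m); z points along the fingers, y is the direction in which the jaws open and shut (so a half turn about z gives the same grasp; the last joint's range is limited). The gripper opens to 88 mm and grips with 3 to 60 N. Pads are 19 mm wide; open, the fingers measure 130 mm over their backs; the gripper's body (78 mm by 193 mm) begins 47 mm behind the grasp point.
Start: joints at [0.288, 0.359, 0.012, 0, -1.224, -0.288], TCP at [0.675, -0, 0.241] pointing down, gripper open.
Joint ranges: [-3.07, 3.07], [-1.43, 2.12], [-1.02, 1.25], [-3.03, 1.67], [-3.05, -0], [-3.03, 3.03]. Speed limits (rad/s): [2.39, 2.39, 3.01, 3.14, 3.14, 3.14].

## Interface

Orientations are given as [roll, pitch, yaw] about the fixed x, y, z axes, in that order (R = Rz(yaw) Ry(pitch) Rx(roll)).
In Python, from workcell import ctrl gives the robot as it stands. The module is installed in compiled form; this text tells all that it offers.
- The arm moves only by the tool apply_moves, never from a script. Its argument "steps" is a list of rows, each an object with "travel": the shift along the tool's x, y, z in cm, a list of three; "twist": the turn, a rotation vector about the tool's x, y, z in rad, a list of three; "claw": the closure, from 0 (fully open) to 1 (shut). In form: [{"travel": [tx, ty, tz], "twist": [wx, wy, wz], "claw": claw}, ...]. A call has 1 to 20 rows; each row shifts and turns the commanded pose from where the row before left it, along the tool's axes as they then stand; what a row does not reach is not made up. A row lasts 1/10 s, in which the tool goes at most 50 mm and 8.59 degrees, less where a joint would pass 70% of its speed; a pose out of reach is approached as far as the arm can. A call with a gripper value outside its range is refused whole. The fingers move at their own pace and stop on an object; "force" is the grip in N (left out, the last holds). Time passes only in rows, so rows that do not move let the fingers close. It gives the time, the measured TCP pose, the force and the opening at its end, in the units of the state.
- ctrl.get_state(): the state, without advancing time (a new reading comes with each control period).
- ctrl.capture(name): name is "scene" or "side" or "wrist"; returns a dict with "frame" (384x512x3 uint8, red, green, blue), "z_map" (384x512 float32, m along the optical axis (not along the pixel's ray), 0 where there is no reading), "fov_y" (degrees; the focal length in pixels is half the picture's height over the tangent of half this angle, whatever the lens; pixels are square), "cx", "cy" (the principal point, pixels), "cam_to_world" (4x4, takes a point from camera to world coordinates); the wrist camera has in their place "tool_from_camera" (4x4, takes a point from camera to tool coordinates, whose origin is the TCP and whose axes are the flange's). Camera axes: x right, y down, z forward; pixel columns grow to the right and rows downward; lengths in m; the calibration is good to about 2 mm. A picture is of the moment at which its call begins: read the wrist's pose just before it.
- ctrl.close_job(): hands the job in, once; it reports no verdict.
The state is a dict: "time": time; "joints": joint angles; "joint_vel": joint speeds; "tau": joint torques, N m; "position": TCP position; "orientation": TCP orientation; "wrist_force": force on the tool from outside, world axes, zero at the start; "wrist_torque": the same for the moment, N m; "finger_gap": opening from 0.0 (shut) to 1.0 (fully open).
Only numpy, scipy, OpenCV 4.12 (cv2) and the standard library are available. Lean on these libraries where they do the work, as an engineer would, in place of code of your own. Each camera call takes 0.05 s, during which the arm holds its last target. There are 200 camera calls.

## Working session

There is one attempt and no reset: what is moved stays moved. The work goes in short steps, Python scripts to look and compute and a tool call to move; the robot and the scene stay as the last step left them, time stands still between calls to the robot, and variables do not carry over. Pictures are saved under pics/ and viewed, about 8 in all and at most 12, crops included, and the job is handed in when it is done.

Besides the shell and the picture viewer there is one more tool, called after "Emit:" as name([rows], argument=value, ...), one row to a line, values as JSON. apply_moves: Moves the arm, as the interface text tells. Its arguments: {"type":"object","properties":{"steps":{"type":"array","items":{"type":"object","properties":{"travel":{"type":"array","items":{"type":"number"}},"twist":{"type":"array","items":{"type":"number"}},"claw":{"type":"number"}}}},"force":{"type":"number"}},"required":["steps"]}

```bash
mkdir -p pics; cat > h.py <<'E'
import numpy as np, cv2
from workcell import ctrl
from scipy.spatial.transform import Rotation as R
def shot(n):
    s=ctrl.get_state(); c=ctrl.capture(n)
    if n=='wrist':
        T=np.eye(4);T[:3,:3]=R.from_euler('xyz',s['orientation']).as_matrix();T[:3,3]=s['position']
        c['T']=T@c['tool_from_camera']
    else: c['T']=np.array(c['cam_to_world'])
    c['f']=192/np.tan(np.radians(c['fov_y'])/2)
    return c
def cloud(c):
    v,u=np.mgrid[:384,:512]; z=c['z_map']
    P=np.stack([(u-c['cx'])/c['f']*z,(v-c['cy'])/c['f']*z,z],-1)
    W=P@c['T'][:3,:3].T+c['T'][:3,3]; W[z==0]=np.nan
    return W
def ray(c,u,v,h):
    d=c['T'][:3,:3]@np.array([(u-c['cx'])/c['f'],(v-c['cy'])/c['f'],1]);o=c['T'][:3,3]
    return o+d*(h-o[2])/d[2]
def save(c,n,crop=None,k=1):
    im=c['frame'][...,::-1]
    if crop: im=im[crop[1]:crop[3],crop[0]:crop[2]]
    cv2.imwrite('pics/'+n,cv2.resize(im,None,fx=k,fy=k))
E
python3 - <<'E'
from h import *
print(ctrl.get_state(), ctrl.tips_ahead)
for n in ['scene','side']:
    c=shot(n); save(c,n+'.png',k=1.5); print(n,c['T'].round(3).tolist(),c['fov_y'])
    np.save(n+'_c.npy',cloud(c))
E
```

```text
{'time': 0.0, 'joints': array([ 2.88095032e-01,  3.59380233e-01,  1.10710034e-02, -3.57462440e-04,
       -1.22409063e+00, -2.88096578e-01]), 'joint_vel': array([-0.00032322,  0.00158435,  0.00214342,  0.00034466,  0.00074024,
       -0.00139226]), 'tau': array([-8.00930356e-04, -5.82726967e+01,  2.93058443e+01,  6.99745238e+00,
        6.93249181e-03, -2.06530804e-04]), 'position': array([ 6.74540123e-01, -2.40116352e-05,  2.39630934e-01]), 'orientation': array([ 3.13995973e+00, -1.33463097e-04, -1.57091950e+00]), 'wrist_force': array([ 0.01317038,  0.23540739, -0.33149017]), 'wrist_torque': array([-0.03871622,  0.05845465,  0.01556474]), 'finger_gap': 0.9981598381140889} 0.014
scene [[-0.715, 0.424, -0.556, 1.143], [0.699, 0.429, -0.572, 0.7], [-0.004, -0.797, -0.603, 0.825], [0.0, 0.0, 0.0, 1.0]] 50.991595723742115
side [[0.997, -0.046, 0.065, 0.409], [-0.079, -0.647, 0.758, -0.942], [0.008, -0.761, -0.649, 0.929], [0.0, 0.0, 0.0, 1.0]] 47.283764733474975
```

View pics/scene.png

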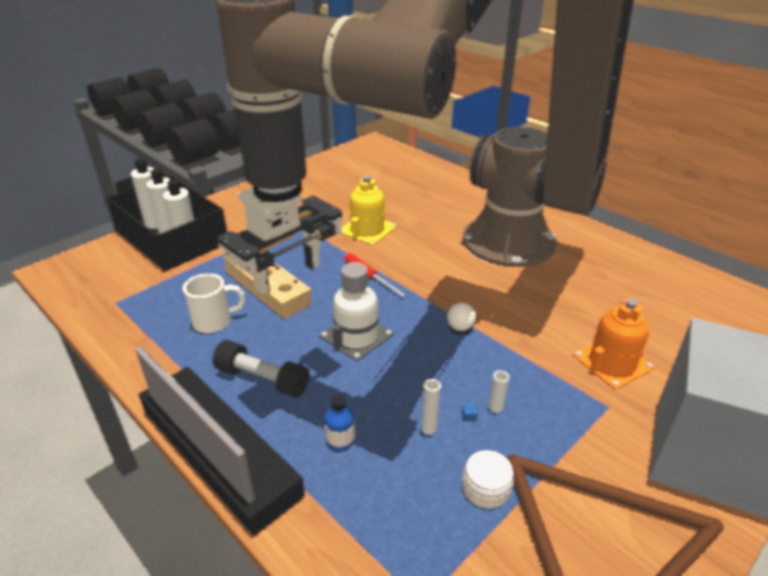

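View pics/side.png

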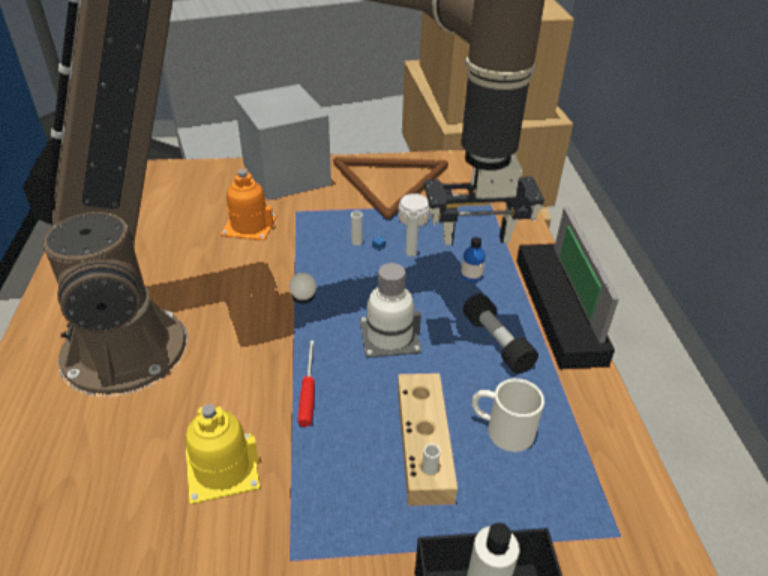

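Scene view: short tube at (499,392), tall tube (431,407), white jug (356,310). Side view: rack pockets at (422,392) with one dot, (425,428) with two dots, and the spare tube at (431,460). Look-alikes are the spare tube in pocket 3, the yellow and orange jugs, and the white tin (488,478). I choose the two free-standing tubes on the mat and the white jug.

```bash
python3 - <<'E'
from h import *
from scipy.optimize import least_squares
S=shot('scene');D=shot('side');W=cloud(S);V=cloud(D)
def fit(P,r):
    g=np.nanmean(P,0)[:2]
    o=least_squares(lambda p:np.hypot(P[:,0]-p[0],P[:,1]-p[1])-r,g,loss='soft_l1',f_scale=.002)
    return o.x.round(4),np.abs(o.fun).mean().round(4)
def near(C,xy,rad,z0,z1):
    m=(np.hypot(C[...,0]-xy[0],C[...,1]-xy[1])<rad)&(C[...,2]>z0)&(C[...,2]<z1); return C[m]
q=lambda c,u,v,h:ray(c,u/1.5,v/1.5,h).round(4)
it={'short':(q(S,500,376,.08),q(D,357,214,.08),.013,.08),'tall':(q(S,432,383,.11),q(D,413,200,.11),.013,.11),
'cap':(q(S,355,270,.168),q(D,391,270,.168),.025,.168),'spare':(None,q(D,431,452,.085),.013,.085)}
for k,(a,b,r,h) in it.items():
    g=a if a is not None else b; print(k,a,b)
    for n,C in(('scene',W),('side',V)):
        P=near(C,g,.03,h-.03,h+.015)
        if len(P)>15: print('  ',n,len(P),'zmax',np.percentile(P[:,2],97).round(4),'side',fit(P[P[:,2]<h-.006],r),'all-mean',P.mean(0).round(4))
print('pockets',[q(D,u,v,.045) for u,v in((421,393),(425,428))], q(S,287,288,.045))
# rack block top
for n,C in(('scene',W),('side',V)):
    m=(C[...,2]>.038)&(C[...,2]<.052)&(np.hypot(C[...,0]-q(D,425,428,.045)[0],C[...,1]-q(D,425,428,.045)[1])<.14)
    P=C[m]; rc=cv2.minAreaRect(np.float32(P[:,:2]*1000)); print(n,len(P),np.median(P[:,2]),rc)
save(D,'rack.png',(250,230,400,350),4);save(S,'tubes.png',(260,230,360,320),5)
for n in 'scene','side':print(n)
E
```

```text
short [0.4784 0.316  0.08  ] [0.4791 0.3176 0.08  ]
   scene 137 zmax 0.081 side (array([0.4763, 0.3165]), np.float64(0.0011)) all-mean [0.4788 0.3179 0.0682]
   side 83 zmax 0.0822 side (array([0.4763, 0.3188]), np.float64(0.0015)) all-mean [0.4771 0.3136 0.0684]
tall [0.597  0.2632 0.11  ] [0.6076 0.3212 0.11  ]
   scene 150 zmax 0.1101 side (array([0.5989, 0.2651]), np.float64(0.0011)) all-mean [0.6008 0.2668 0.0983]
   side 86 zmax 0.1121 side (array([0.5997, 0.268 ]), np.float64(0.0014)) all-mean [0.5988 0.2631 0.0984]
cap [0.5243 0.001  0.168 ] [ 0.5232 -0.0008  0.168 ]
   scene 281 zmax 0.1699 side (array([ 0.5221, -0.0037]), np.float64(0.0011)) all-mean [0.529  0.0045 0.1601]
   side 302 zmax 0.1714 side (array([ 0.5236, -0.0014]), np.float64(0.001)) all-mean [ 0.5219 -0.0116  0.1614]
spare None [ 0.5522 -0.3456  0.085 ]
   side 167 zmax 0.0873 side (array([ 0.5529, -0.3421]), np.float64(0.0012)) all-mean [ 0.5525 -0.3436  0.0734]
pockets [array([ 0.5596, -0.1939,  0.045 ]), array([ 0.556 , -0.2694,  0.045 ])] [ 0.5583 -0.1834  0.045 ]
scene 488 0.04436637709900343 ((598.4234008789062, -240.03805541992188), (170.60931396484375, 231.38272094726562), 31.402074813842773)
side 2111 0.04593941978679139 ((606.8296508789062, -267.6743469238281), (239.86082458496094, 175.99217224121094), 87.78621673583984)
scene
side
```

View pics/rack.png

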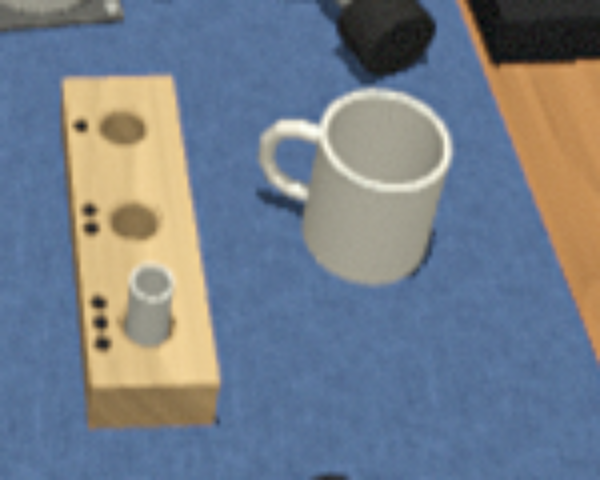

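View pics/tubes.png

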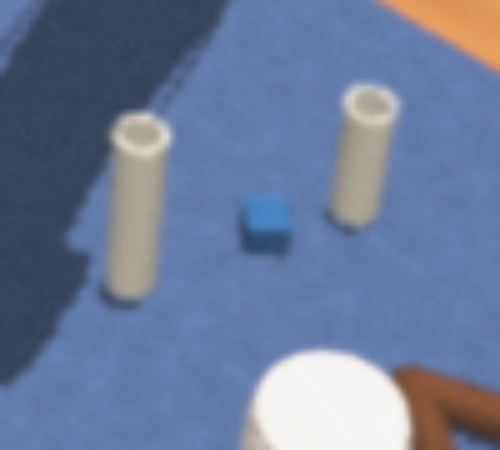

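Both crops confirm the choice. rack.png shows the one-dot pocket at (123,128), the two-dot pocket at (134,221) and the spare tube in the three-dot pocket. tubes.png shows the tall tube on the left, the short one on the right and the chalk between them. I'll turn the jaws along world y and go above the short tube.

Emit:
apply_moves([
  {"twist": [0,0,-0.143]},
  {"twist": [0,0,-0.143]},
  {"twist": [0,0,-0.143]},
  {"twist": [0,0,-0.143]},
  {"twist": [0,0,-0.143]},
  {"twist": [0,0,-0.143]},
  {"twist": [0,0,-0.143]},
  {"twist": [0,0,-0.143]},
  {"twist": [0,0,-0.143]},
  {"twist": [0,0,-0.143]},
  {"twist": [0,0,-0.143]},
])

```text
schema error: expected keys travel, twist, claw
```

Emit:
apply_moves([
  {"travel": [-1,-1.5,0]},
  {"travel": [-2,-3.2,0]},
  {"travel": [-2,-3.2,0]},
  {"travel": [-2,-3.2,0]},
  {"travel": [-2,-3.2,0]},
  {"travel": [-2,-3.2,0]},
  {"travel": [-2,-3.2,0]},
  {"travel": [-2,-3.2,0]},
  {"travel": [-2,-3.2,0]},
  {"travel": [-1.8,-3,0]},
  {"travel": [-1,-1.6,0]},
  {"travel": [0,0,0]},
  {"travel": [0,0,0]},
])

```text
schema error: expected keys travel, twist, claw
```

Emit:
apply_moves([
  {"travel": [0,0,0],"twist": [0,0,-0.143],"claw": 0},
  {"travel": [0,0,0],"twist": [0,0,-0.143],"claw": 0},
  {"travel": [0,0,0],"twist": [0,0,-0.143],"claw": 0},
  {"travel": [0,0,0],"twist": [0,0,-0.143],"claw": 0},
  {"travel": [0,0,0],"twist": [0,0,-0.143],"claw": 0},
  {"travel": [0,0,0],"twist": [0,0,-0.143],"claw": 0},
  {"travel": [0,0,0],"twist": [0,0,-0.143],"claw": 0},
  {"travel": [0,0,0],"twist": [0,0,-0.143],"claw": 0},
  {"travel": [0,0,0],"twist": [0,0,-0.143],"claw": 0},
  {"travel": [0,0,0],"twist": [0,0,-0.143],"claw": 0},
  {"travel": [0,0,0],"twist": [0,0,-0.141],"claw": 0},
  {"travel": [0,0,0],"twist": [0,0,0],"claw": 0},
])

```text
time: 1.4
position: [0.6748, -0.0, 0.2403]
orientation: [3.142, 0.0, 0.002]
wrist_force: [0.1, 0.1, -1.1]
finger_gap: 0.999
```

Emit:
apply_moves([
  {"travel": [-1,-1.5,0],"twist": [0,0,0],"claw": 0},
  {"travel": [-2,-3.2,0],"twist": [0,0,0],"claw": 0},
  {"travel": [-2,-3.2,0],"twist": [0,0,0],"claw": 0},
  {"travel": [-2,-3.2,0],"twist": [0,0,0],"claw": 0},
  {"travel": [-2,-3.2,0],"twist": [0,0,0],"claw": 0},
  {"travel": [-2,-3.2,0],"twist": [0,0,0],"claw": 0},
  {"travel": [-2,-3.2,0],"twist": [0,0,0],"claw": 0},
  {"travel": [-2,-3.2,0],"twist": [0,0,0],"claw": 0},
  {"travel": [-2,-3.2,0],"twist": [0,0,0],"claw": 0},
  {"travel": [-1.8,-3,0],"twist": [0,0,0],"claw": 0},
  {"travel": [-1,-1.6,0],"twist": [0,0,0],"claw": 0},
  {"travel": [0,0,0],"twist": [0,0,0],"claw": 0},
  {"travel": [0,0,0],"twist": [0,0,0],"claw": 0},
])

```text
time: 2.7
position: [0.4762, 0.3173, 0.2406]
orientation: [3.142, 0.0, -0.001]
wrist_force: [0.3, -0.8, 0.0]
finger_gap: 1.0
```

```bash
python3 - <<'E'
from h import *
c=shot('wrist');save(c,'w1.png',k=1.5);W=cloud(c)
print(np.array(c['tool_from_camera']).round(3).tolist())
for xy,h in(((.477,.317),.08),((.599,.265),.11)):
    m=(np.hypot(W[...,0]-xy[0],W[...,1]-xy[1])<.03)&(W[...,2]>h-.006)&(W[...,2]<h+.006)
    v,u=np.nonzero(m); print(m.sum())
    if m.sum()>20:
        (x,y),r=cv2.minEnclosingCircle(np.float32(W[m][:,:2]*1000)); print(x,y,r,np.median(W[m][:,2]),'px',u.mean(),v.mean(),ray(c,(u.min()+u.max())/2,(v.min()+v.max())/2,h))
E
```

```text
[[-0.001, -0.958, -0.285, 0.076], [1.0, -0.001, -0.001, 0.0], [0.001, -0.285, 0.958, -0.144], [0.0, 0.0, 0.0, 1.0]]
226
475.6074523925781 316.8843078613281 12.899459838867188 0.07933790569347102 px 266.0 174.48230088495575 [0.47655254 0.3167785  0.08      ]
398
598.0222778320312 265.3807678222656 13.257344245910645 0.10931204161368208 px 333.856783919598 26.87939698492462 [0.59788556 0.26602785 0.11      ]
```

View pics/w1.png

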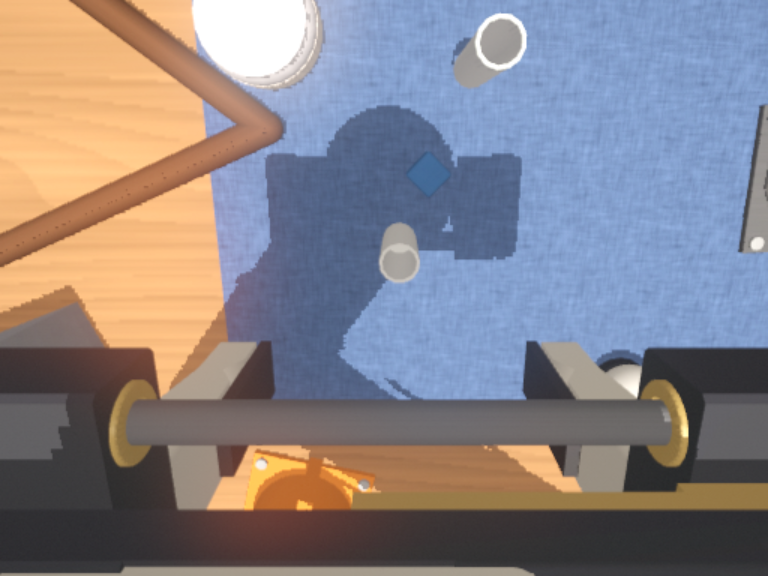

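The wrist view shows the short tube at (399,262), the tall one at (500,42) and the chalk at (428,174); positions agree within 2 mm. Going down to grasp.

Emit:
apply_moves([
  {"travel": [0,0,2.5],"twist": [0,0,0],"claw": 0},
  {"travel": [0,0,3],"twist": [0,0,0],"claw": 0},
  {"travel": [0,0,3],"twist": [0,0,0],"claw": 0},
  {"travel": [0,0,3],"twist": [0,0,0],"claw": 0},
  {"travel": [0,0,3],"twist": [0,0,0],"claw": 0},
  {"travel": [0,0,2],"twist": [0,0,0],"claw": 0},
  {"travel": [0,0,1.4],"twist": [0,0,0],"claw": 0},
  {"travel": [0,0,0],"twist": [0,0,0],"claw": 0},
  {"travel": [0,0,0],"twist": [0,0,0],"claw": 0.4},
  {"travel": [0,0,0],"twist": [0,0,0],"claw": 0.8},
  {"travel": [0,0,0],"twist": [0,0,0],"claw": 1},
  {"travel": [0,0,0],"twist": [0,0,0],"claw": 1},
  {"travel": [0,0,0],"twist": [0,0,0],"claw": 1},
  {"travel": [0,0,0],"twist": [0,0,0],"claw": 1},
  {"travel": [0,0,0],"twist": [0,0,0],"claw": 1},
  {"travel": [0,0,0],"twist": [0,0,0],"claw": 1},
], force=15)

```text
time: 4.35
position: [0.4769, 0.317, 0.0616]
orientation: [3.142, 0.0, 0.0]
wrist_force: [-0.2, -0.9, 0.2]
finger_gap: 0.335
```

Emit:
apply_moves([
  {"travel": [0,0,0],"twist": [0,0,0],"claw": 1},
  {"travel": [0,0,0],"twist": [0,0,0],"claw": 1},
  {"travel": [0,0,0],"twist": [0,0,0],"claw": 1},
  {"travel": [0,0,-1],"twist": [0,0,0],"claw": 1},
  {"travel": [0,0,-2.5],"twist": [0,0,0],"claw": 1},
  {"travel": [0,0,-3],"twist": [0,0,0],"claw": 1},
  {"travel": [0,0,-3],"twist": [0,0,0],"claw": 1},
  {"travel": [0,0,-3],"twist": [0,0,0],"claw": 1},
  {"travel": [0,0,-3],"twist": [0,0,0],"claw": 1},
  {"travel": [0,0,-3],"twist": [0,0,0],"claw": 1},
  {"travel": [0,0,-1.5],"twist": [0,0,0],"claw": 1},
  {"travel": [0,0,0],"twist": [0,0,0],"claw": 1},
])

```text
time: 5.55
position: [0.4778, 0.3176, 0.2651]
orientation: [-3.138, -0.004, 0.0]
wrist_force: [-0.3, -0.7, -0.8]
finger_gap: 0.29
```

Emit:
apply_moves([
  {"travel": [0,1.5,0],"twist": [0,0,0],"claw": 1},
  {"travel": [0,3,0],"twist": [0,0,0],"claw": 1},
  {"travel": [0,3.2,0],"twist": [0,0,0],"claw": 1},
  {"travel": [0,3.2,0],"twist": [0,0,0],"claw": 1},
  {"travel": [0,3.2,0],"twist": [0,0,0],"claw": 1},
  {"travel": [0,3.2,0],"twist": [0,0,0],"claw": 1},
  {"travel": [0,3.2,0],"twist": [0,0,0],"claw": 1},
  {"travel": [0,3.2,0],"twist": [0,0,0],"claw": 1},
  {"travel": [0,3.2,0],"twist": [0,0,0],"claw": 1},
  {"travel": [0,3.2,0],"twist": [0,0,0],"claw": 1},
  {"travel": [0,3.2,0],"twist": [0,0,0],"claw": 1},
  {"travel": [0,3.2,0],"twist": [0,0,0],"claw": 1},
  {"travel": [0,3.2,0],"twist": [0,0,0],"claw": 1},
  {"travel": [0,3.2,0],"twist": [0,0,0],"claw": 1},
  {"travel": [0,3.2,0],"twist": [0,0,0],"claw": 1},
  {"travel": [0,3,0],"twist": [0,0,0],"claw": 1},
  {"travel": [0,1.8,0],"twist": [0,0,0],"claw": 1},
  {"travel": [0,0,0],"twist": [0,0,0],"claw": 1},
  {"travel": [0,0,0],"twist": [0,0,0],"claw": 1},
])

```text
time: 7.45
position: [0.4759, -0.1925, 0.2606]
orientation: [-3.141, 0.002, -0.001]
wrist_force: [-0.2, 0.4, -1.2]
finger_gap: 0.296
```

```bash
python3 - <<'E'
from h import *
c=shot('wrist');save(c,'w2.png',k=1.5);W=cloud(c)
m=((W[...,2]>.0415)&(W[...,2]<.049)).astype(np.uint8)
cs,hi=cv2.findContours(m,cv2.RETR_CCOMP,cv2.CHAIN_APPROX_NONE)
for k,h in zip(cs,hi[0]):
    if h[3]>=0 and len(k)>25:
        p=np.array([ray(c,a,b,.045)[:2]*1000 for a,b in k[:,0]]); print('hole',len(k),k[:,0].mean(0),cv2.minEnclosingCircle(np.float32(p)),p.mean(0))
print('rack z',np.median(W[...,2][m>0]))
T=c['T'];s=ctrl.get_state()
# held tube: points near TCP
d=(np.hypot(W[...,0]-s['position'][0],W[...,1]-s['position'][1])<.03)&(W[...,2]>.19)&(W[...,2]<.235)
P=W[d];print(len(P),P.min(0) if len(P) else 0,P.max(0) if len(P) else 0)
E
```

```text
hole 123 [418.30081301  89.85365854] ((551.8294677734375, -351.7230529785156), 25.549020767211914) [ 551.62259541 -351.41336084]
hole 92 [337.34782609  87.70652174] ((554.3632202148438, -266.7486267089844), 16.225831985473633) [ 554.01148698 -267.16363721]
hole 92 [264.16304348  83.48913043] ((558.1710205078125, -191.05227661132812), 16.452903747558594) [ 558.39303339 -191.22957095]
rack z 0.04461777873165862
740 [ 0.47556219 -0.20537964  0.20054562] [ 0.48777305 -0.17954451  0.23495476]
```

View pics/w2.png

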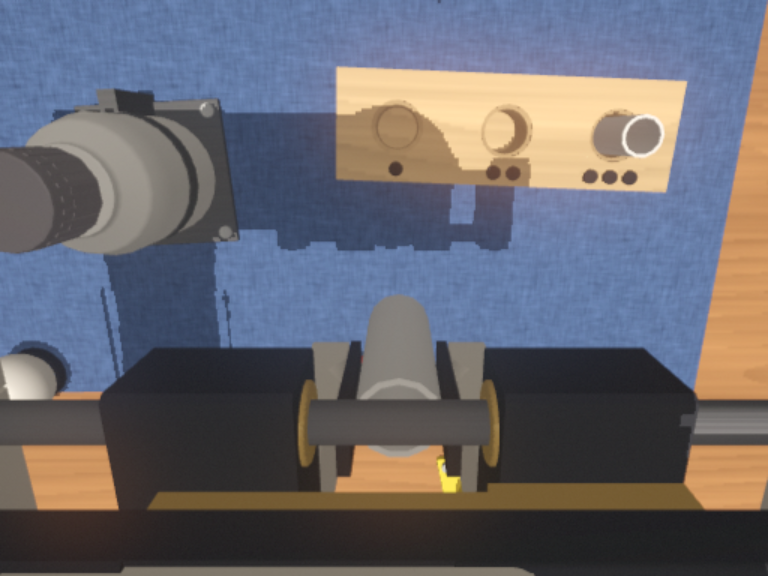

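Pocket 1 is at (398,127), pocket 2 at (506,131) and the spare at (630,137); the measured spacing of 76 mm is right. Going above pocket 1 and down.

Emit:
apply_moves([
  {"travel": [1.2,0,0],"twist": [0,0,0],"claw": 1},
  {"travel": [2.5,0,0],"twist": [0,0,0],"claw": 1},
  {"travel": [2.5,0,0],"twist": [0,0,0],"claw": 1},
  {"travel": [1.4,-0.1,0],"twist": [0,0,0],"claw": 1},
  {"travel": [0.5,0,0.5],"twist": [0,0,0],"claw": 1},
  {"travel": [0,0,2],"twist": [0,0,0],"claw": 1},
  {"travel": [0,0,3],"twist": [0,0,0],"claw": 1},
  {"travel": [0,0,3],"twist": [0,0,0],"claw": 1},
  {"travel": [0,0,3],"twist": [0,0,0],"claw": 1},
  {"travel": [0,0,2],"twist": [0,0,0],"claw": 1},
  {"travel": [0,0,1],"twist": [0,0,0],"claw": 1},
  {"travel": [0,0,0],"twist": [0,0,0],"claw": 1},
  {"travel": [0,0,0],"twist": [0,0,0],"claw": 1},
  {"travel": [0,0,0],"twist": [0,0,0],"claw": 1},
])

```text
time: 8.9
position: [0.5589, -0.1911, 0.118]
orientation: [3.141, -0.002, 0.0]
wrist_force: [-0.5, 1.1, -1.5]
finger_gap: 0.295
```

Emit:
apply_moves([
  {"travel": [0,0,0.5],"twist": [0,0,0],"claw": 1},
  {"travel": [0,0,0.5],"twist": [0,0,0],"claw": 1},
  {"travel": [0,0,0.5],"twist": [0,0,0],"claw": 1},
  {"travel": [0,0,0.5],"twist": [0,0,0],"claw": 1},
  {"travel": [0,0,0.3],"twist": [0,0,0],"claw": 1},
  {"travel": [0,0,0],"twist": [0,0,0],"claw": 1},
  {"travel": [0,0,0],"twist": [0,0,0],"claw": 1},
])

```text
time: 9.6
position: [0.558, -0.191, 0.0935]
orientation: [3.142, 0.0, 0.0]
wrist_force: [-0.1, -0.3, 0.7]
finger_gap: 0.289
```

Emit:
apply_moves([
  {"travel": [0,0,0.7],"twist": [0,0,0],"claw": 1},
  {"travel": [0,0,0.7],"twist": [0,0,0],"claw": 1},
  {"travel": [0,0,0.6],"twist": [0,0,0],"claw": 1},
  {"travel": [0,0,0.4],"twist": [0,0,0],"claw": 1},
  {"travel": [0,0,0.2],"twist": [0,0,0],"claw": 1},
  {"travel": [0,0,0],"twist": [0,0,0],"claw": 1},
  {"travel": [0,0,0],"twist": [0,0,0],"claw": 1},
])

```text
time: 10.3
position: [0.5582, -0.1911, 0.0677]
orientation: [3.142, -0.0, 0.0]
wrist_force: [0.5, 0.1, -0.0]
finger_gap: 0.297
```

Emit:
apply_moves([
  {"travel": [0,0,0.1],"twist": [0,0,0],"claw": 1},
  {"travel": [0,0,0],"twist": [0,0,0],"claw": 1},
  {"travel": [0,0,0],"twist": [0,0,0],"claw": 0.6},
  {"travel": [0,0,0],"twist": [0,0,0],"claw": 0.5},
  {"travel": [0,0,0],"twist": [0,0,0],"claw": 0.5},
  {"travel": [0,0,0],"twist": [0,0,0],"claw": 0.5},
  {"travel": [0,0,0],"twist": [0,0,0],"claw": 0.5},
  {"travel": [0,0,-1],"twist": [0,0,0],"claw": 0.5},
  {"travel": [0,0,-2],"twist": [0,0,0],"claw": 0.5},
  {"travel": [0,0,-3],"twist": [0,0,0],"claw": 0.5},
  {"travel": [0,0,-3],"twist": [0,0,0],"claw": 0.5},
  {"travel": [0,0,-3],"twist": [0,0,0],"claw": 0.5},
  {"travel": [0,0,-3],"twist": [0,0,0],"claw": 0.5},
  {"travel": [0,0,-3],"twist": [0,0,0],"claw": 0.5},
  {"travel": [0,0,-1.5],"twist": [0,0,0],"claw": 0.5},
])

```text
time: 11.8
position: [0.5588, -0.1913, 0.2657]
orientation: [3.141, -0.005, 0.0]
wrist_force: [-0.1, 0.1, 0.3]
finger_gap: 0.5
```

Emit:
apply_moves([
  {"travel": [0.1,-1.5,0],"twist": [0,0,0],"claw": 0.5},
  {"travel": [0.3,-3,0],"twist": [0,0,0],"claw": 0.5},
  {"travel": [0.3,-3.2,0],"twist": [0,0,0],"claw": 0.5},
  {"travel": [0.3,-3.2,0],"twist": [0,0,0],"claw": 0.5},
  {"travel": [0.3,-3.2,0],"twist": [0,0,0],"claw": 0.5},
  {"travel": [0.3,-3.2,0],"twist": [0,0,0],"claw": 0.5},
  {"travel": [0.3,-3.2,0],"twist": [0,0,0],"claw": 0.4},
  {"travel": [0.3,-3.2,0],"twist": [0,0,0],"claw": 0.3},
  {"travel": [0.3,-3.2,0],"twist": [0,0,0],"claw": 0.2},
  {"travel": [0.3,-3.2,0],"twist": [0,0,0],"claw": 0.2},
  {"travel": [0.3,-3.2,0],"twist": [0,0,0],"claw": 0.2},
  {"travel": [0.3,-3.2,0],"twist": [0,0,0],"claw": 0.2},
  {"travel": [0.3,-3.2,0],"twist": [0,0,0],"claw": 0.2},
  {"travel": [0.2,-3,0],"twist": [0,0,0],"claw": 0.2},
  {"travel": [0.1,-1.7,0],"twist": [0,0,0],"claw": 0.2},
  {"travel": [0,0,0],"twist": [0,0,0],"claw": 0.2},
  {"travel": [0,0,0],"twist": [0,0,0],"claw": 0.2},
])

```text
time: 13.5
position: [0.5974, 0.253, 0.2612]
orientation: [3.141, 0.001, 0.001]
wrist_force: [-0.6, -0.4, 0.3]
finger_gap: 0.796
```

```bash
python3 - <<'E'
from h import *
for n in('wrist','side'):
    c=shot(n);W=cloud(c)
    for xy,h in(((.598,.266),.11),((.559,-.191),.085)):
        m=(np.hypot(W[...,0]-xy[0],W[...,1]-xy[1])<.03)&(W[...,2]>h-.006)&(W[...,2]<h+.008)
        if m.sum()>10: print(n,h,m.sum(),cv2.minEnclosingCircle(np.float32(W[m][:,:2]*1000)),np.percentile(W[m][:,2],[50,90]))
print(ctrl.get_state()['position'])
E
```

```text
wrist 0.11 242 ((598.6437377929688, 265.3152770996094), 13.093127250671387) [0.1092929  0.11025068]
side 0.11 30 ((597.9348754882812, 266.97613525390625), 16.348875045776367) [0.10905398 0.11180338]
side 0.085 55 ((558.185302734375, -190.3279571533203), 13.871529579162598) [0.0838976  0.08701574]
[0.5977009  0.25218064 0.26159128]
```

The short tube's top is at 85 mm, so it is seated. Correcting the position and grasping the tall tube.

Emit:
apply_moves([
  {"travel": [0.1,-1.3,0],"twist": [0,0,0],"claw": 0.2},
  {"travel": [0,0,1.5],"twist": [0,0,0],"claw": 0.2},
  {"travel": [0,0,3],"twist": [0,0,0],"claw": 0.2},
  {"travel": [0,0,3],"twist": [0,0,0],"claw": 0.2},
  {"travel": [0,0,3],"twist": [0,0,0],"claw": 0.2},
  {"travel": [0,0,3],"twist": [0,0,0],"claw": 0.2},
  {"travel": [0,0,2.5],"twist": [0,0,0],"claw": 0.2},
  {"travel": [0,0,1],"twist": [0,0,0],"claw": 0.2},
  {"travel": [0,0,0],"twist": [0,0,0],"claw": 0.2},
  {"travel": [0,0,0],"twist": [0,0,0],"claw": 0.6},
  {"travel": [0,0,0],"twist": [0,0,0],"claw": 1},
  {"travel": [0,0,0],"twist": [0,0,0],"claw": 1},
  {"travel": [0,0,0],"twist": [0,0,0],"claw": 1},
  {"travel": [0,0,0],"twist": [0,0,0],"claw": 1},
  {"travel": [0,0,0],"twist": [0,0,0],"claw": 1},
  {"travel": [0,0,0],"twist": [0,0,0],"claw": 1},
  {"travel": [0,0,0],"twist": [0,0,0],"claw": 1},
  {"travel": [0,0,0],"twist": [0,0,0],"claw": 1},
])

```text
time: 15.4
position: [0.599, 0.266, 0.0917]
orientation: [-3.142, -0.0, 0.0]
wrist_force: [0.6, 0.7, 0.8]
finger_gap: 0.291
```

Emit:
apply_moves([
  {"travel": [0,0,-1],"twist": [0,0,0],"claw": 1},
  {"travel": [0,0,-2.5],"twist": [0,0,0],"claw": 1},
  {"travel": [0,0,-3.5],"twist": [0,0,0],"claw": 1},
  {"travel": [0,0,-3.5],"twist": [0,0,0],"claw": 1},
  {"travel": [0,0,-3.5],"twist": [0,0,0],"claw": 1},
  {"travel": [0,0,-3.5],"twist": [0,0,0],"claw": 1},
  {"travel": [0,0,-2.5],"twist": [0,0,0],"claw": 1},
  {"travel": [0,0,-1],"twist": [0,0,0],"claw": 1},
])

```text
time: 16.2
position: [0.5997, 0.2663, 0.3055]
orientation: [-3.139, -0.004, 0.0]
wrist_force: [-0.1, -0.8, -1.2]
finger_gap: 0.294
```

Emit:
apply_moves([
  {"travel": [-0.1,1.5,0],"twist": [0,0,0],"claw": 1},
  {"travel": [-0.3,3,0],"twist": [0,0,0],"claw": 1},
  {"travel": [-0.3,3.2,0],"twist": [0,0,0],"claw": 1},
  {"travel": [-0.3,3.2,0],"twist": [0,0,0],"claw": 1},
  {"travel": [-0.3,3.2,0],"twist": [0,0,0],"claw": 1},
  {"travel": [-0.3,3.2,0],"twist": [0,0,0],"claw": 1},
  {"travel": [-0.3,3.2,0],"twist": [0,0,0],"claw": 1},
  {"travel": [-0.3,3.2,0],"twist": [0,0,0],"claw": 1},
  {"travel": [-0.3,3.2,0],"twist": [0,0,0],"claw": 1},
  {"travel": [-0.3,3.2,0],"twist": [0,0,0],"claw": 1},
  {"travel": [-0.3,3.2,0],"twist": [0,0,0],"claw": 1},
  {"travel": [-0.3,3.2,0],"twist": [0,0,0],"claw": 1},
  {"travel": [-0.3,3.2,0],"twist": [0,0,0],"claw": 1},
  {"travel": [-0.3,3.2,0],"twist": [0,0,0],"claw": 1},
  {"travel": [-0.3,3.2,0],"twist": [0,0,0],"claw": 1},
  {"travel": [-0.1,3.2,0],"twist": [0,0,0],"claw": 1},
  {"travel": [0,2.5,0],"twist": [0,0,0],"claw": 1},
  {"travel": [0,1.5,0],"twist": [0,0,0],"claw": 1},
  {"travel": [0,0,0],"twist": [0,0,0],"claw": 1},
  {"travel": [0,0,0],"twist": [0,0,0],"claw": 1},
])

```text
time: 18.2
position: [0.5544, -0.267, 0.3006]
orientation: [-3.141, 0.001, -0.001]
wrist_force: [0.2, 0.1, -0.9]
finger_gap: 0.291
```

Emit:
apply_moves([
  {"travel": [0,0,1.5],"twist": [0,0,0],"claw": 1},
  {"travel": [0.05,0,3],"twist": [0,0,0],"claw": 1},
  {"travel": [0,0,3],"twist": [0,0,0],"claw": 1},
  {"travel": [0,0,3],"twist": [0,0,0],"claw": 1},
  {"travel": [0,0,3],"twist": [0,0,0],"claw": 1},
  {"travel": [0,0,1.2],"twist": [0,0,0],"claw": 1},
  {"travel": [0,0,0.5],"twist": [0,0,0],"claw": 1},
  {"travel": [0,0,0],"twist": [0,0,0],"claw": 1},
  {"travel": [0,0,0],"twist": [0,0,0],"claw": 1},
  {"travel": [0,0,0.5],"twist": [0,0,0],"claw": 1},
  {"travel": [0,0,0.5],"twist": [0,0,0],"claw": 1},
  {"travel": [0,0,0.5],"twist": [0,0,0],"claw": 1},
  {"travel": [0,0,0.5],"twist": [0,0,0],"claw": 1},
  {"travel": [0,0,0.5],"twist": [0,0,0],"claw": 1},
  {"travel": [0,0,0],"twist": [0,0,0],"claw": 1},
])

```text
time: 19.7
position: [0.555, -0.2669, 0.1235]
orientation: [-3.141, 0.002, 0.0]
wrist_force: [0.6, -0.1, -1.3]
finger_gap: 0.292
```

Emit:
apply_moves([
  {"travel": [0,0,0.7],"twist": [0,0,0],"claw": 1},
  {"travel": [0,0,0.7],"twist": [0,0,0],"claw": 1},
  {"travel": [0,0,0.6],"twist": [0,0,0],"claw": 1},
  {"travel": [0,0,0.4],"twist": [0,0,0],"claw": 1},
  {"travel": [0,0,0.2],"twist": [0,0,0],"claw": 1},
  {"travel": [0,0,0],"twist": [0,0,0],"claw": 1},
  {"travel": [0,0,0],"twist": [0,0,0],"claw": 1},
])

```text
time: 20.4
position: [0.5557, -0.2671, 0.0987]
orientation: [3.141, -0.0, 0.0]
wrist_force: [0.0, -0.1, -0.3]
finger_gap: 0.29
```

Emit:
apply_moves([
  {"travel": [0,0,0.15],"twist": [0,0,0],"claw": 1},
  {"travel": [0,0,0],"twist": [0,0,0],"claw": 1},
  {"travel": [0,0,0],"twist": [0,0,0],"claw": 0.6},
  {"travel": [0,0,0],"twist": [0,0,0],"claw": 0.5},
  {"travel": [0,0,0],"twist": [0,0,0],"claw": 0.5},
  {"travel": [0,0,0],"twist": [0,0,0],"claw": 0.5},
  {"travel": [0,0,0],"twist": [0,0,0],"claw": 0.5},
  {"travel": [0,0,-1],"twist": [0,0,0],"claw": 0.5},
  {"travel": [0,0,-2],"twist": [0,0,0],"claw": 0.5},
  {"travel": [0,0,-3],"twist": [0,0,0],"claw": 0.5},
  {"travel": [0,0,-3],"twist": [0,0,0],"claw": 0.5},
  {"travel": [0,0,-3],"twist": [0,0,0],"claw": 0.5},
  {"travel": [0,0,-3],"twist": [0,0,0],"claw": 0.5},
  {"travel": [0,0,-3],"twist": [0,0,0],"claw": 0.5},
  {"travel": [0,0,-2],"twist": [0,0,0],"claw": 0.5},
])

```text
time: 21.9
position: [0.5558, -0.2673, 0.3007]
orientation: [3.14, -0.003, 0.0]
wrist_force: [0.3, -1.1, -0.3]
finger_gap: 0.503
```

Emit:
apply_moves([
  {"travel": [-0.3,-1.5,0],"twist": [0,0,0],"claw": 0.4},
  {"travel": [-0.6,-3,0],"twist": [0,0,0],"claw": 0.3},
  {"travel": [-0.7,-3.2,0],"twist": [0,0,0],"claw": 0.2},
  {"travel": [-0.7,-3.2,0],"twist": [0,0,0],"claw": 0.1},
  {"travel": [-0.7,-3.2,0],"twist": [0,0,0],"claw": 0},
  {"travel": [-0.7,-3.2,0],"twist": [0,0,0],"claw": 0},
  {"travel": [-0.7,-3.2,0],"twist": [0,0,0],"claw": 0},
  {"travel": [-0.6,-3.2,0],"twist": [0,0,0],"claw": 0},
  {"travel": [-0.3,-1.8,0],"twist": [0,0,0],"claw": 0},
  {"travel": [-0.2,-1,0],"twist": [0,0,0],"claw": 0},
  {"travel": [0,0,0],"twist": [0,0,0],"claw": 0},
  {"travel": [0,0,0],"twist": [0,0,0],"claw": 0},
])

```text
time: 23.1
position: [0.5004, -0.0023, 0.2971]
orientation: [3.141, 0.0, 0.001]
wrist_force: [-0.8, -0.1, -0.6]
finger_gap: 0.997
```

```bash
python3 - <<'E'
from h import *
s=ctrl.get_state();print(s['position'],s['joints'].round(3))
for n in('wrist','side'):
    c=shot(n);W=cloud(c);save(c,n+'3.png',k=1.5)
    for xy,h,r in(((.523,-.002),.168,.04),((.555,-.267),.115,.03),((.559,-.191),.085,.03)):
        m=(np.hypot(W[...,0]-xy[0],W[...,1]-xy[1])<r)&(W[...,2]>h-.005)&(W[...,2]<h+.008)
        if m.sum()>10: print(n,h,m.sum(),cv2.minEnclosingCircle(np.float32(W[m][:,:2]*1000)),W[m].mean(0),np.percentile(W[m][:,2],[50,90]))
E
```

```text
[ 0.50037211 -0.00227549  0.29706059] [ 0.389  0.033 -0.271  0.    -1.267  1.182]
wrist 0.168 2679 ((522.0101318359375, -3.64359188079834), 24.874372482299805) [ 0.52282638 -0.0035677   0.16758631] [0.16760909 0.16851072]
wrist 0.085 236 ((556.4327392578125, -190.9527587890625), 13.286794662475586) [ 0.55690471 -0.19069069  0.08360937] [0.08401454 0.08521979]
side 0.168 184 ((522.68896484375, -3.1389236450195312), 27.289928436279297) [ 0.52224999 -0.00594224  0.16845761] [0.16863406 0.17072537]
side 0.115 50 ((556.22998046875, -265.7082824707031), 13.636893272399902) [ 0.55581649 -0.26639895  0.11450396] [0.11447646 0.11701076]
side 0.085 49 ((558.6781005859375, -190.72959899902344), 14.885720252990723) [ 0.55724777 -0.19047411  0.08414324] [0.0845999  0.08672535]
```

View pics/side3.png

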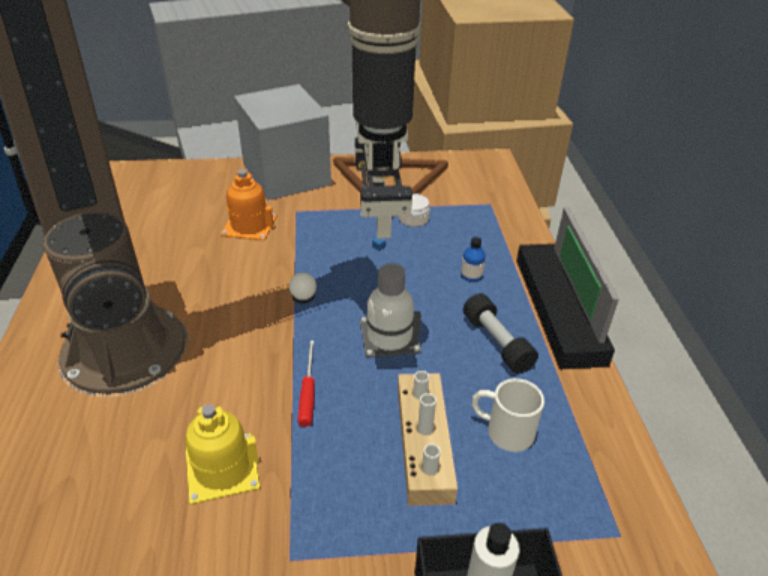

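Side view: the short tube is in pocket 1 (421,382), the tall one in pocket 2 (427,412), and the spare (431,458) is untouched. The cap is at (0.5225, -0.0036). Gripping it next.

Emit:
apply_moves([
  {"travel": [1.1,0.1,0],"twist": [0,0,0],"claw": 0},
  {"travel": [1.1,0,0],"twist": [0,0,0],"claw": 0},
  {"travel": [0,0,1.5],"twist": [0,0,0],"claw": 0},
  {"travel": [0,0,3],"twist": [0,0,0],"claw": 0},
  {"travel": [0,0,3],"twist": [0,0,0],"claw": 0},
  {"travel": [0,0,3],"twist": [0,0,0],"claw": 0},
  {"travel": [0,0,2.5],"twist": [0,0,0],"claw": 0},
  {"travel": [0,0,1.2],"twist": [0,0,0],"claw": 0},
  {"travel": [0,0,0.5],"twist": [0,0,0],"claw": 0},
  {"travel": [0,0,0],"twist": [0,0,0],"claw": 0},
  {"travel": [0,0,0],"twist": [0,0,0],"claw": 0.3},
  {"travel": [0,0,0],"twist": [0,0,0],"claw": 0.6},
  {"travel": [0,0,0],"twist": [0,0,0],"claw": 1},
  {"travel": [0,0,0],"twist": [0,0,0],"claw": 1},
  {"travel": [0,0,0],"twist": [0,0,0],"claw": 1},
  {"travel": [0,0,0],"twist": [0,0,0],"claw": 1},
  {"travel": [0,0,0],"twist": [0,0,0],"claw": 1},
], force=45)

```text
time: 24.9
position: [0.5226, -0.0032, 0.1503]
orientation: [3.141, -0.0, 0.0]
wrist_force: [0.1, -1.6, 3.7]
finger_gap: 0.561
```

Gripped (0.561 × 88 ≈ 49 mm). Pressing in small steps.

Emit:
apply_moves([
  {"travel": [0,0,0.2],"twist": [0,0,0],"claw": 1},
  {"travel": [0,0,0.2],"twist": [0,0,0],"claw": 1},
  {"travel": [0,0,0.2],"twist": [0,0,0],"claw": 1},
  {"travel": [0,0,0.2],"twist": [0,0,0],"claw": 1},
  {"travel": [0,0,0],"twist": [0,0,0],"claw": 1},
  {"travel": [0,0,0],"twist": [0,0,0],"claw": 1},
])

```text
time: 25.5
position: [0.5226, -0.0032, 0.1428]
orientation: [3.141, -0.0, 0.001]
wrist_force: [-3.6, 0.2, 10.6]
finger_gap: 0.56
```

Emit:
apply_moves([
  {"travel": [0,0,0],"twist": [0,0,-0.1],"claw": 1},
  {"travel": [0,0,0],"twist": [0,0,-0.1],"claw": 1},
  {"travel": [0,0,0],"twist": [0,0,-0.1],"claw": 1},
  {"travel": [0,0,0],"twist": [0,0,-0.1],"claw": 1},
  {"travel": [0,0,0],"twist": [0,0,0],"claw": 1},
  {"travel": [0,0,0],"twist": [0,0,0],"claw": 1},
])

```text
time: 26.1
position: [0.5239, -0.0028, 0.1434]
orientation: [3.141, -0.003, 0.401]
wrist_force: [-0.5, -0.7, 8.8]
finger_gap: 0.562
```

```bash
python3 - <<'E'
from h import *
s=ctrl.get_state();print(s['position'],s['orientation'],s['wrist_force'],s['wrist_torque'],s['joints'].round(3))
E
```

```text
[ 0.52386049 -0.00276734  0.14336576] [ 3.14070898e+00 -2.95719339e-03  4.01154300e-01] [-0.51243113 -0.74369925  8.82478594] [-0.1006197   0.26247527  0.06612319] [ 3.700e-01  1.970e-01 -4.550e-01  1.000e-03 -9.150e-01  1.601e+00]
```

Emit:
apply_moves([
  {"travel": [0,0,0.06],"twist": [0,0,-0.1],"claw": 1},
  {"travel": [0,0,0],"twist": [0,0,-0.1],"claw": 1},
  {"travel": [0,0,0],"twist": [0,0,-0.1],"claw": 1},
  {"travel": [0,0,0],"twist": [0,0,-0.1],"claw": 1},
  {"travel": [0,0,0],"twist": [0,0,-0.1],"claw": 1},
  {"travel": [0,0,0],"twist": [0,0,-0.1],"claw": 1},
  {"travel": [0,0,0],"twist": [0,0,-0.06],"claw": 1},
  {"travel": [0,0,0],"twist": [0,0,0],"claw": 1},
  {"travel": [0,0,0],"twist": [0,0,0],"claw": 1},
])

```text
time: 27.0
position: [0.524, -0.0027, 0.1429]
orientation: [3.139, -0.002, 1.061]
wrist_force: [-0.4, -0.3, 9.1]
finger_gap: 0.56
```

```bash
python3 - <<'E'
from h import *
s=ctrl.get_state();print(s['position'],s['orientation'],s['wrist_force'],s['wrist_torque'])
E
```

```text
[ 0.52403342 -0.00268975  0.14286679] [ 3.13883353e+00 -2.05544123e-03  1.06114430e+00] [-0.41680161 -0.25313429  9.07925032] [-0.09065441  0.10543381 -0.01274418]
```

Emit:
apply_moves([
  {"travel": [0,0,-0.5],"twist": [0,0,0],"claw": 1},
  {"travel": [0,0,-0.5],"twist": [0,0,0],"claw": 1},
  {"travel": [0,0,-0.5],"twist": [0,0,0],"claw": 1},
  {"travel": [0,0,-0.5],"twist": [0,0,0],"claw": 1},
  {"travel": [0,0,0],"twist": [0,0,0],"claw": 1},
  {"travel": [0,0,0],"twist": [0,0,0],"claw": 1},
])

```text
time: 27.6
position: [0.5221, -0.0031, 0.1611]
orientation: [-3.141, 0.0, 1.06]
wrist_force: [-0.3, 0.1, -0.4]
finger_gap: 0.561
```

Emit:
apply_moves([
  {"travel": [0,0,-1],"twist": [0,0,0],"claw": 1},
  {"travel": [0,0,-1.2],"twist": [0,0,0],"claw": 1},
  {"travel": [0,0,-1.2],"twist": [0,0,0],"claw": 1},
  {"travel": [0,0,-1.2],"twist": [0,0,0],"claw": 1},
  {"travel": [0,0,-1.2],"twist": [0,0,0],"claw": 1},
  {"travel": [0,0,-1],"twist": [0,0,0],"claw": 1},
  {"travel": [0,0,0],"twist": [0,0,0],"claw": 1},
  {"travel": [0,0,0],"twist": [0,0,0],"claw": 1},
  {"travel": [0,0,0],"twist": [0,0,0],"claw": 1},
])

```text
time: 28.5
position: [0.5221, -0.0031, 0.2288]
orientation: [-3.141, 0.001, 1.06]
wrist_force: [-0.5, 0.5, -0.2]
finger_gap: 0.564
```

```bash
python3 - <<'E'
from h import *
s=ctrl.get_state();print(s['time'],s['position'],s['orientation'],s['finger_gap'])
for n in('scene','side'):
    c=shot(n);W=cloud(c)
    im=c['frame'].astype(int)
    for nm,z0,z1 in(('cap',.205,.222),('neck',.122,.139)):
        m=(np.hypot(W[...,0]-.5225,W[...,1]+.003)<.04)&(W[...,2]>z0)&(W[...,2]<z1);P=W[m]
        print(n,nm,m.sum(),P.min(0).round(4),P.max(0).round(4))
    m=(np.hypot(W[...,0]-.5225,W[...,1]+.003)<.024)&(W[...,2]>.15);print(n,'lowest held',np.percentile(W[m][:,2],[1,5]))
    for xy,h in(((.555,-.267),.115),((.559,-.191),.085)):
        m=(np.hypot(W[...,0]-xy[0],W[...,1]-xy[1])<.03)&(W[...,2]>h-.005)&(W[...,2]<h+.008)
        if m.sum()>10:print(n,h,m.sum(),W[m].mean(0),np.percentile(W[m][:,2],90))
    save(c,n+'4.png',k=1.5)
    a=cv2.imread('pics/%s4.png'%n)
    if n=='side':L=a[:,200:580]
    else: R_=a[:,180:560]
cv2.imwrite('pics/final.png',np.hstack([L,R_]))
E
```

```text
28.5 [ 0.52210275 -0.00310939  0.22883605] [-3.14074235e+00  6.50474478e-04  1.06009833e+00] 0.5637493849977557
scene cap 102 [ 0.4919 -0.0119  0.2057] [0.561  0.0239 0.222 ]
scene neck 65 [ 0.51   -0.0153  0.1222] [0.5431 0.0182 0.1389]
scene lowest held [0.1513869  0.15451146]
scene 0.115 24 [ 0.55493485 -0.26578155  0.11318035] 0.11519349198547628
scene 0.085 25 [ 0.55697999 -0.19081722  0.08345927] 0.08580458889879758
side cap 92 [ 0.4856 -0.0301  0.2058] [0.5583 0.0077 0.222 ]
side neck 67 [ 0.4965 -0.0221  0.1223] [0.5467 0.0119 0.1388]
side lowest held [0.1529318  0.15672704]
side 0.115 53 [ 0.55573306 -0.26755083  0.11446912] 0.11750636181128309
side 0.085 45 [ 0.5577112  -0.18991966  0.08424706] 0.08636980168727534
```

View pics/final.png

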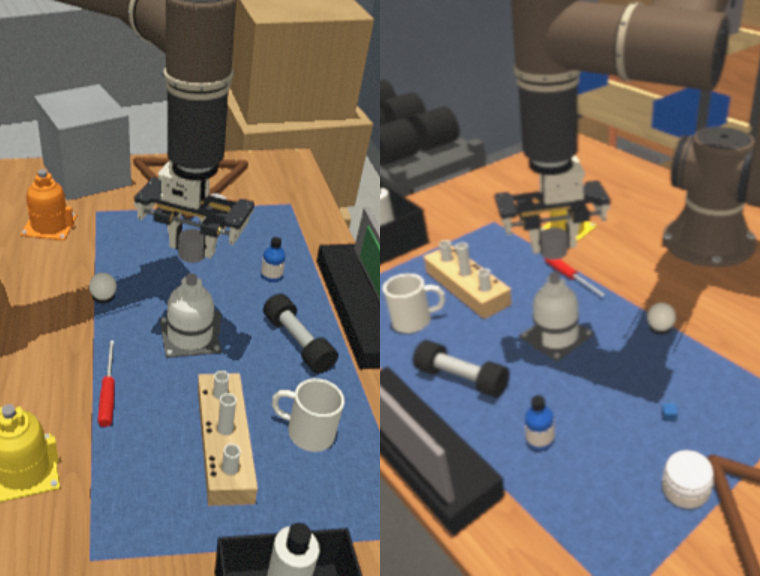

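The final picture shows the cap in the jaws above the bare neck: left half, cap (192,245), neck (192,283). Both tubes are seated and the bystanders have not moved. Handing in.

```bash
python3 -c "
from workcell import ctrl
print(ctrl.close_job())"
```

```text
the job is handed in; nothing more can be done
None
```

The job is done and handed in at about 28.6 s of the 72 s. The short tube is in pocket 1, the tall tube is in pocket 2, and the arm is holding the jug's cap above the neck.

- **Tubes:** They went in in the order asked. After release, the depth readings put the tops at about 85 mm and 115 mm, which matches both tubes standing on the pocket floors.
- **Cap:** I pressed it about 7.5 mm; the 9–10 N I read matches the spring. I then turned it 61° anticlockwise and it lifted off with no resistance. It is held level to within about 0.1°, within about 1 mm of the jug's axis, and 7.8–7.9 cm above where it sat, judging by how far the gripper rose.
- **Other objects:** The last pictures show the spare tube, the chalk and the other bystanders where they were.
- **Check that failed:** My depth reading of the cap's lower edge gave points at 151–157 mm, not the expected 206 mm or so. I took them for mixed pixels between cap and neck and did not repeat the check. The cap's height therefore rests on the gripper pose, the unchanged grip opening and the picture.

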